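# Gauge the throat of a strip jig

## Robot

A 6-joint arm with a two-finger parallel gripper is mounted at the origin on a cart in front of the work surface, level with it; the furniture and walls round the work are solid. World frame = base frame: x ahead of the robot, y to its left, z up, the work surface at z = 0. Lengths are in mm, angles in rad, forces in N, time in s.
With the tool pointing down it reaches from about 350 to 775 mm from the base axis. Payload 7.3 kg.
Tool frame: the origin (TCP) lies midway between the tips of the shut fingers; the grasp point (between the pads) lies 19 mm behind it; z points along the fingers, y is the line along which they close (so a half turn about z gives the same grasp; the last joint's range is limited). The gripper opens to 92 mm and grips with 3 to 60 N. Pads are 19 mm wide; open, the fingers measure 130 mm over their backs; the gripper's body (75 mm by 190 mm) begins 47 mm behind the grasp point.
Start: joints at [0.979, 0.342, 1.524, -0, 1.275, -0.146], TCP at [226.358, 473.716, 226.741] pointing down, gripper open.
Joint ranges: [-2.53, 2.53], [-0.77, 2.02], [0.04, 2.7], [-1, 4.14], [0.28, 2.66], [-3.11, 3.11]. Speed limits (rad/s): [2.57, 2.57, 3.14, 3.14, 3.14, 3.14].

## Interface

Orientations are given as [roll, pitch, yaw] about the fixed x, y, z axes, in that order (R = Rz(yaw) Ry(pitch) Rx(roll)).
In Python, from plant import get_obs, capture, camera_model, close_job, search_frame, regions_of, pinpoint gives the robot as it stands. The module is installed in compiled form; this text tells all that it offers.
- The arm moves only by the shell command python3 -m pendant 'ROWS'. ROWS is JSON, one flat list of numbers, 7 for each row, row after row: the shift along the tool's x, y, z in units of 30 mm (1.0 is 30 mm), then the turn, a rotation vector about the tool's x, y, z in units of 4 degrees (1.0 is 4 degrees), then the closure, from -1 (fully open) to 1 (shut), so that 0 is half open. In form: [dx, dy, dz, wx, wy, wz, gripper, dx, dy, dz, wx, wy, wz, gripper, ...]. A call has 1 to 12 rows; each row shifts and turns the commanded pose from where the row before left it, along the tool's axes as they then stand; what a row does not reach is not made up. A row lasts 1/10 s, in which the tool goes at most 50 mm and 8.59 degrees, less where a joint would pass 70% of its speed; a pose out of reach is approached as far as the arm can. A call with a number of a shift or a turn outside -1 to 1 is refused whole. A call with a gripper value outside its range is refused whole. The fingers move at their own pace and stop on an object; the grip force is fixed at half the most. Time passes only in rows, so rows that do not move let the fingers close. It gives the time, the measured TCP pose, the force, the opening and the grip force at its end, in the units of the state.
- get_obs(): the state, without advancing time (a new reading comes with each control period).
- capture(name): name is "scene" or "top"; returns the picture (384x512x3 uint8, red, green, blue); there is no depth.
- camera_model(name): a dict with "fov_y" (degrees; the focal length in pixels is half the picture's height over the tangent of half this angle, whatever the lens; pixels are square), "cx", "cy" (the principal point, pixels), "D" ([k1, k2, p1, p2, k3] as OpenCV has them; the pictures are not rectified), "pose" (4x4, takes a point from camera to world coordinates). Camera axes: x right, y up, looking along -z (the intrinsics and any distortion apply to the point x, -y, -z); pixel columns grow to the right and rows downward; lengths in mm; the calibration is good to about 2 mm. A picture is of the moment at which its call begins. camera_model takes no time and is no camera call.
- close_job(): hands the job in; it is judged then, once.
Trained networks look in the newest picture that a camera, given by its name, has taken for a name from the list of things; names that differ only in an ending like _2 or _b are one class to them, and where a whole thing is asked for, a point or a joint stands for the part that bears it (a point fixed in the world has none). Each returns a list of dicts, best first, with "score" (0 to 1); they miss things now and then, are a little off and sometimes report something else, mostly with a low value. They report only what shows in the picture. A call takes as long as a camera call.
- search_frame(camera, thing): "location" ([column, row] in pixels, amid what is visible of it).
- regions_of(camera, thing): "pixels" (384x512 bool, what is visible of it) and "location" ([column, row] in pixels, amid what is visible of it).
- pinpoint(camera, thing): "location" ([column, row] in pixels: a listed point, or the origin of a listed thing).
The state is a dict: "time": time; "joint_positions": joint angles; "dq": joint speeds; "tau": joint torques, N m; "tool_pos": TCP position; "tcp_rot": TCP orientation; "contact_force": force on the tool from outside, world axes, zero at the start; "moment": the same for the moment, N m; "grip_width": finger opening in mm; "finger_force": force on a finger pad.
Only numpy, scipy, OpenCV 4.12 (cv2) and the standard library are available. Lean on these libraries where they do the work, as an engineer would, in place of code of your own. Each camera call takes 0.05 s, during which the arm holds its last target. There are 200 camera calls.

## Task

Close the strip jig by swinging its black-knobbed lever fully home, then take the tapered gauge with the red handle out of the rack and lower its blade upright into the throat between the fence and the sprung shoe until it drags snugly on both plates and has just eased the shoe back by about a millimetre or two, without ramming it. Finish while holding the gauge still by its handle at that depth, so that the reading can be taken; leave the other gauges in the rack and the things around undisturbed.

Things in the scene. Friction and masses are not known exactly. Their poses are not given: they have to be found in the camera images.
- jig: Plywood-based jig fixed to the bench, for running thin strips on edge between two upright aluminium plates. Origin: underside of the base, in line with the closed fence's face; x along the throat (horizontal), y from the throat towards the fence and lever, z up. Base 160 x 220 x 18 mm.
- lever (a joint): Cam lever of the jig, turning about an upright pivot: 0 = open (lever points along the jig's -x), 1.5 = closed, against its stop (points along the jig's +y); it turns clockwise seen from above. It starts between 0 and 0.25 (open), stays where it is left, and needs about 3 N at the knob. Its snail cam slides the fence evenly towards the shoe, 9 mm over the whole swing; the cam does not run back.
- lever_knob (a point): Middle of the upright black knob on the lever's end: round, 25 mm across, 42 mm tall, this point 70 mm above the bench; 105 mm from the pivot. The knob is fixed to the lever and turns with it.
- lever_hinge (a point): Point on the lever's upright pivot axis.
- fence: Upright aluminium fence plate, 120 mm long, on the cam side of the throat; it slides with the lever. Axes as the jig's.
- fence_top (a point): Point on the plane of the fence's throat face, middle of its length, level with the top of the plate, 85 mm above the bench (the jig's base inside the throat is at 18 mm). Axes as the jig's: x along the throat, y into the fence. The top 8 mm of the face is chamfered 45 degrees back, as a lead-in.
- shoe_bracket: Black steel bracket fixed to the jig, carrying the sprung shoe; its place across the throat varies a little, so that the closed throat is 4.5 to 7 mm wide. Axes as the jig's. Contact with the shoe counts as contact with this.
- shoe (a joint): How far the sprung shoe plate is pushed back from its rest, away from the fence, in m (0 = at rest, at most 0.012). Spring: about 2.5 N to start it, then 2 N per mm. Once the tapered blade drags, each further 9 mm of depth eases the shoe back 1 mm. Snug is at about 6 to 9 N of downward push on the gauge.
- shoe_top (a point): Point on the plane of the shoe's throat face, middle of its length, 85 mm above the bench, moving with the shoe (110 mm long plate, same lead-in chamfer). Half-way between it and fence_top is the middle of the throat.
- gauge_grip (a point): Middle of the red handle of the tapered gauge (130 g): 26 mm (its x) by 20 mm (its y) by 46 mm tall, free on both sides across the 26 mm; 127 mm above the bench in the rack. Axes: x across the blade's width, y through its thickness, z up. Brass collar 46 x 24 x 8 mm right below. The handles in the rack reach 149 mm above the bench: lift the blade over them before moving sideways.
- gauge_tip (a point): Middle of the lower end of the tapered gauge's steel blade, 116 mm below gauge_grip; axes as there. Blade 85 mm long, 30 mm wide, 3 mm thick at this end, evenly tapered on both faces to 12.4 mm under the collar (1.1 mm per 10 mm). It hangs on a pin in the collar, 27 mm below gauge_grip, and swings freely up to 0.1 rad through its thickness, so that it centres itself between the plates.
- rack: Wooden rack fixed to the bench, 75 x 164 x 95 mm, top with three slots 50 mm apart along its y, in which the gauges hang by their collars, blades down, blade width along the rack's x; the order of the gauges varies. Origin: centre of its underside.
- gauge_yellow: Straight 5 mm gauge with yellow handle, in the rack, otherwise shaped as the red one; origin at the blade's lower end. Leave it.
- gauge_black: Straight 10 mm gauge with black handle, in the rack, otherwise shaped as the red one; origin at the blade's lower end. Leave it.
- tape_measure: Yellow tape measure, 31 x 75 x 65 mm, a bystander; origin at its underside.
- chisel: Wood chisel, 28 x 252 x 30 mm, a bystander.
- sanding_block: Sanding block, 64 x 113 x 32 mm, a bystander.

How it is judged:
By the outcome, as a careful person would: the job done as asked, in the order asked, and still so for the second after the job is handed in, while the arm keeps its last pose, push and grip.
It also fails if it takes over 58 s, if anything falls off the work surface, if the arm or the gripper's body presses on something with over 40 N, if the wrist force passes 120 N, or if a joint passes its speed limit or range.

## Working session

There is one attempt and no reset: what is moved stays moved. The work goes in short steps, Python scripts to look and compute and a shell command to move; the robot and the scene stay as the last step left them, time stands still between calls to the robot, and variables do not carry over. Pictures are saved under pics/ and viewed, at most 10 in all, crops included, and the job is handed in when it is done.

```bash
mkdir -p pics; cat > h.py <<'E'
import numpy as np, cv2, json
from plant import *
from scipy.spatial.transform import Rotation as R
def cam(n):
    m=camera_model(n); f=192/np.tan(np.radians(m["fov_y"])/2)
    K=np.array([[f,0,m["cx"]],[0,f,m["cy"]],[0,0,1.]]); return K,np.array(m["D"],float),np.array(m["pose"],float)
def ray(n,px):
    K,D,P=cam(n); u=cv2.undistortPoints(np.array([[px]],float),K,D)[0,0]
    d=P[:3,:3]@np.array([u[0],-u[1],-1.]); return P[:3,3],d/np.linalg.norm(d)
def onz(n,px,z):
    o,d=ray(n,px); return o+d*(z-o[2])/d[2]
def tri(a,b):
    (o1,d1),(o2,d2)=ray("scene",a),ray("top",b)
    A=np.stack([d1,-d2],1); s=np.linalg.lstsq(A,o2-o1,rcond=None)[0]
    p,q=o1+s[0]*d1,o2+s[1]*d2; return (p+q)/2,np.linalg.norm(p-q)
def proj(n,p):
    K,D,P=cam(n); c=(np.asarray(p,float)-P[:3,3])@P[:3,:3]; c=c*[1,-1,-1]
    return cv2.projectPoints(c.reshape(1,3),np.zeros(3),np.zeros(3),K,D)[0][0,0]
def save(n,f):
    cv2.imwrite("pics/"+f,cv2.cvtColor(capture(n),cv2.COLOR_RGB2BGR))
E
cat > a.py <<'E'
from h import *
np.set_printoptions(precision=1,suppress=True)
for n in("scene","top"): save(n,n+"0.png"); print(n,cam(n)[2].tolist())
Z=dict(lever_knob=70,lever_hinge=60,fence_top=85,shoe_top=85,gauge_grip=127,gauge_tip=11,jig=0,rack=0,gauge_yellow=11,gauge_black=11,tape_measure=0,chisel=0,sanding_block=0)
for t,z in Z.items():
    r={n:pinpoint(n,t) for n in("scene","top")}
    for n in r:
        for e in r[n][:2]: print(t,n,round(e["score"],2),np.array(e["location"]),"onz",onz(n,e["location"],z))
    if r["scene"] and r["top"]: print("   tri",*tri(r["scene"][0]["location"],r["top"][0]["location"]))
o=get_obs(); print(o)
E
python3 a.py
```

```text
scene [[0.44484817401665255, 0.4754836160573299, -0.7589633936726431, -335.85527285081906], [-0.8953746532242547, 0.2553722877383265, -0.36481395946268147, -326.0524588330668], [0.020355157518319046, 0.8418434091423054, 0.5393378737359962, 729.2291535369358], [0.0, 0.0, 0.0, 1.0]]
top [[-0.023951372005372965, 0.9920955307086627, -0.12317787839931885, 449.88623349356504], [-0.9997099951679528, -0.02346049107323971, 0.00543423590716283, 116.76006702694716], [0.002501467639704932, 0.12327231362515911, 0.9923697291600283, 1114.904027058671], [0.0, 0.0, 0.0, 1.0]]
lever_knob scene 0.86 [207.8 215.9] onz [428.  197.9  70. ]
lever_knob scene 0.38 [252.  217.4] onz [475.4  94.8  70. ]
lever_knob top 0.85 [229.6 244.3] onz [421.7 191.7  70. ]
   tri [421.3 192.2  76.1] 2.0072672711847304
lever_hinge scene 0.91 [228.  202.4] onz [518.9 191.5  60. ]
lever_hinge top 0.62 [248.3 203.8] onz [542.6 133.4  60. ]
lever_hinge top 0.53 [226.7 209.3] onz [527.4 199.6  60. ]
   tri [525.2 159.3  69.1] 61.72311409197735
fence_top scene 0.67 [245.6 193.6] onz [546.5 151.8  85. ]
fence_top top 0.63 [240.4 2
[... 1767 characters left out ...]
 [155.8 179.1] onz [635.9 435.6   0. ]
chisel top 0.49 [244.5 206.6] onz [539.1 146.8   0. ]
   tri [631.2 441.8   2.7] 16.31039865549539
sanding_block scene 0.85 [157.7 207.7] onz [475.9 403.2   0. ]
sanding_block top 0.93 [165.2 226.5] onz [480.7 403.4   0. ]
   tri [480.2 405.4  -3.5] 2.5205713485549213
{'time': 1.4, 'joint_positions': array([ 1. ,  0.3,  1.5,  0. ,  1.3, -0.1]), 'dq': array([ 0.,  0., -0., -0.,  0., -0.]), 'tau': array([ -0. , -43.1, -24.4,   0.1,   0. ,   0. ]), 'tool_pos': array([226.4, 473.7, 226.8]), 'tcp_rot': array([ 3.1, -0. ,  2.7]), 'contact_force': array([-0.8,  0.5,  1. ]), 'moment': array([-0.,  0.,  0.]), 'finger_force': 0.0, 'grip_width': 91.88312327968026}
```

```bash
python3 - <<'E'
import cv2,numpy as np
s=cv2.imread("pics/scene0.png");t=cv2.imread("pics/top0.png")
a=cv2.resize(s[150:290,150:420],None,fx=2.9,fy=2.1*1.38)[:,:];b=cv2.resize(t[130:270,140:400],None,fx=3,fy=3)
cv2.imwrite("pics/s1.png",cv2.resize(s[150:290,150:420],(800,415)));cv2.imwrite("pics/t1.png",cv2.resize(t[140:270,140:400],(800,400)))
E
```

```text
(no output)
```

View pics/s1.png

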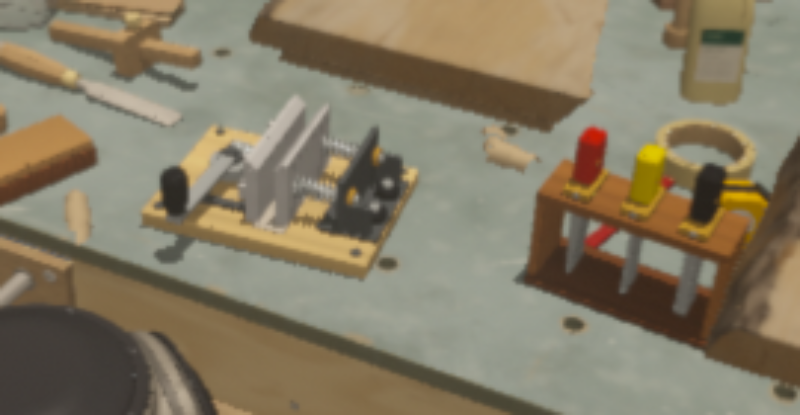

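View pics/t1.png

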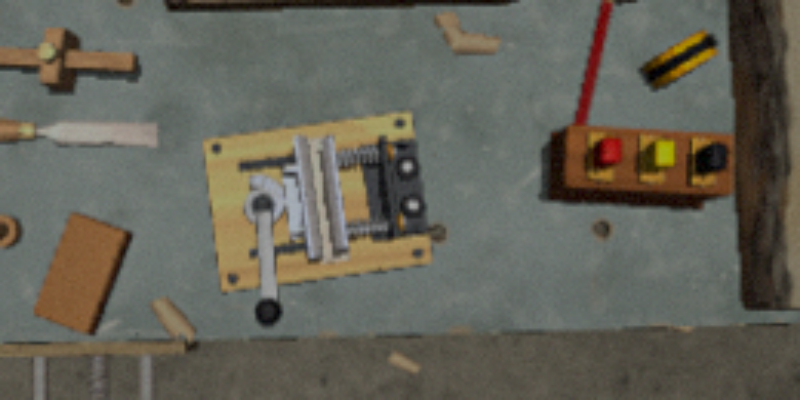

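Scene view: lever jig left (knob ~(208,216) full-frame), red gauge leftmost of the three in the rack (~(349,201)). Top view: pivot at ~(225,206), knob top at ~(227,241), jig yawed about +0.13 rad.

```bash
cat > b.py <<'E'
from h import *
np.set_printoptions(precision=2,suppress=True)
f=lambda u,v:(140+u/3.077-.3,140+v/3.077-.3)
print("knob top",onz("top",f(267,311),91),"pivot",onz("top",f(262,203),60))
c=[onz("top",f(*p),18) for p in((205,143),(412,113),(432,265),(222,293))]
for i in range(4): d=c[i]-c[i-1]; print(c[i],np.linalg.norm(d),np.arctan2(d[1],d[0])%(np.pi/2))
print("base centre",sum(c)/4)
for n,z in(("fence",85),("shoe",85),("gauge_grip",150),("gauge_yellow",150),("gauge_black",150),("lever",60)):
    r=regions_of("top",n)
    for e in r[:1]:
        m=e["pixels"].astype(np.uint8);ct=max(cv2.findContours(m,0,1)[0],key=cv2.contourArea)
        b=cv2.boxPoints(cv2.minAreaRect(ct)); print(n,e["score"],m.sum(),[onz("top",q,z)[:2] for q in b])
E
python3 b.py
```

```text
knob top [432.72 199.24  91.  ] pivot [538.58 205.11  60.  ]
[605.99 267.1   18.  ] 156.0656985954414 0.10411699687775605
[632.43  51.12  18.  ] 217.59659709848015 0.12185444894096564
[474.26  35.38  18.  ] 158.9563488422931 0.09917695015918238
[450.76 250.88  18.  ] 216.7792928903221 0.10859482038438606
base centre [540.86 151.12  18.  ]
fence 0.51 313 [array([598.11, 188.41]), array([601.65, 158.92]), array([481.5, 144.2]), array([478.04, 173.29])]
shoe 0.65 210 [array([505.42, 177.15]), array([602.72, 142.81]), array([583.61,  90.16]), array([486.72, 125.01])]
gauge_grip 0.55 121 [array([ 545.35, -103.4 ]), array([ 587.92, -105.59]), array([ 587.34, -131.27]), array([ 544.73, -128.94])]
gauge_yellow 0.69 143 [array([ 581.24, -148.11]), array([ 580.58, -176.8 ]), array([ 540.78, -174.39]), array([ 541.48, -145.86])]
gauge_black 0.75 175 [array([ 580.12, -196.95]), array([ 579.34, -231.66]), array([ 536.58, -228.78]), array([ 537.45, -194.27])]
lever 0.67 320 [array([565.54, 219.61]), array([564.68, 182.85]), array([419.17, 185.27]), array([419.96, 221.47])]
```

```bash
cat > d.py <<'E'
# args: x y z yaw -> remaining shift in tool axes (units of 30 mm) now, and after turning; turn in units of 4 deg
import sys; from h import *
np.set_printoptions(precision=2,suppress=True)
o=get_obs(); T=[float(v) for v in sys.argv[1:5]]
Rn=R.from_euler("xyz",o["tcp_rot"]); Rt=R.from_euler("xyz",[np.pi,0,T[3]])
d=np.array(T[:3])-o["tool_pos"]; w=(Rn.inv()*Rt).as_rotvec()
print("t",round(o["time"],2),"pos",o["tool_pos"],"rot",o["tcp_rot"],"F",o["contact_force"],"w",round(o["grip_width"],1),"ff",round(o["finger_force"],1))
print("now",Rn.inv().apply(d)/30,"after turn",Rt.inv().apply(d)/30,"turn",np.degrees(w)/4)
E
python3 d.py 433 199 60 3.197
```

```text
t 1.7 pos [226.36 473.72 226.75] rot [ 3.14 -0.    2.7 ] F [ 0.34  0.19 -0.59] w 91.6 ff 0.0
now [-10.16  -5.29   5.56] after turn [-6.37 -9.52  5.56] turn [ 0.    0.   -7.18]
```

```bash
python3 -m pendant '[-0.92,-0.48,0,0,0,0,-1,-0.92,-0.48,0,0,0,0,-1,-0.92,-0.48,0,0,0,0,-1,-0.92,-0.48,0,0,0,0,-1,-0.92,-0.48,0,0,0,0,-1,-0.92,-0.48,0,0,0,0,-1,-0.92,-0.48,0,0,0,0,-1,-0.92,-0.48,0,0,0,0,-1,-0.92,-0.48,0,0,0,0,-1,-0.92,-0.48,0,0,0,0,-1,-0.92,-0.48,0,0,0,0,-1]'
python3 -m pendant '[0,0,0.5,0,0,-0.9,-1,0,0,0.5,0,0,-0.9,-1,0,0,0.5,0,0,-0.9,-1,0,0,0.5,0,0,-0.9,-1,0,0,0.3,0,0,-0.9,-1,0,0,0.2,0,0,-0.9,-1,0,0,0,0,0,-0.9,-1,0,0,0,0,0,-0.9,-1,0,0,0,0,0,0,-1]'; python3 d.py 433 199 60 3.197
```

```text
time: 2.8
tool_pos: [432.7, 198.8, 226.9]
tcp_rot: [3.141, 0.0, 2.696]
contact_force: [0.9, 0.3, -0.1]
grip_width: 91.9
finger_force: 0.0
time: 3.7
tool_pos: [432.0, 199.9, 151.7]
tcp_rot: [3.142, 0.0, -3.084]
contact_force: [0.2, 0.4, 0.1]
grip_width: 91.4
finger_force: 0.0
t 3.7 pos [432.04 199.91 151.73] rot [ 3.14  0.   -3.08] F [0.16 0.35 0.08] w 91.4 ff 0.0
now [-0.03 -0.03  3.06] after turn [-0.03 -0.03  3.06] turn [0.   0.   0.03]
```

```bash
python3 -m pendant '[0,0,0.6,0,0,0,-1,0,0,0.6,0,0,0,-1,0,0,0.6,0,0,0,-1,0,0,0.6,0,0,0,-1,0,0,0.4,0,0,0,-1,0,0,0.25,0,0,0,-0.6,0,0,0,0,0,0,-0.3,0,0,0,0,0,0,0,0,0,0,0,0,0,0]'; python3 - <<'E'
from h import *
for n in("top","scene"):
    save(n,n+"2.png")
a=cv2.imread("pics/top2.png")[170:270,180:290];b=cv2.imread("pics/scene2.png")[150:250,150:260]
cv2.imwrite("pics/c2.png",np.hstack([cv2.resize(a,(400,364)),cv2.resize(b,(400,364))]))
E
```

```text
time: 4.6
tool_pos: [432.5, 200.0, 60.9]
tcp_rot: [3.141, 0.001, -3.085]
contact_force: [-0.1, 0.3, -0.1]
grip_width: 64.2
finger_force: 0.0
```

View pics/c2.png

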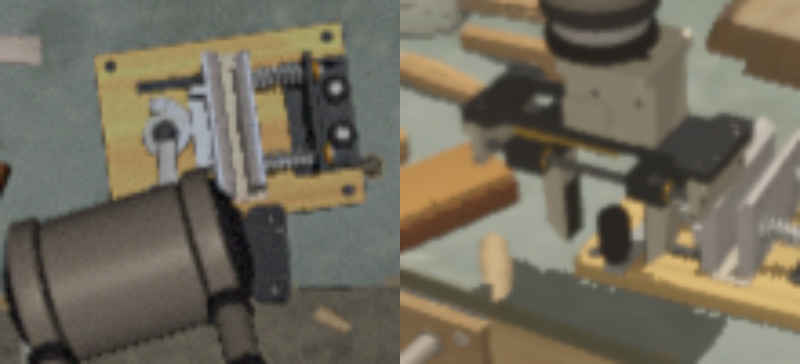

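Left of the crop shows the arm over the knob; right shows the knob at ~(613,235) between fingers at ~(562,205) and ~(660,225), possibly a little towards the robot.

```bash
python3 - <<'E'
from h import *
print([proj("scene",(x,200,70)) for x in(420,432.5)],[proj("top",(x,200,70)) for x in(420,432.5)])
for t in("lever_knob","lever_hinge"): print(t,[(e["score"],e["location"],onz("scene",e["location"],70 if t=="lever_knob" else 60)) for e in pinpoint("scene",t)[:2]])
E
python3 -m pendant '[0,0,0,0,0,0,0,0,0,0,0,0,0,0.1,0,0,0,0,0,0,0.2]'
```

```text
[array([205.42063767, 217.28970408]), array([208.07162745, 214.77933221])] [array([226.8489933 , 244.93306244]), array([226.78301617, 240.72075135])]
lever_knob [(0.72, [251.0, 224.2], array([448.4473712 ,  83.44710273,  70.        ])), (0.71, [205.5, 216.3], array([423.7475994 , 202.17410963,  70.        ]))]
lever_hinge [(0.47, [229.5, 205.0], array([509.85574019, 181.55443373,  60.        ]))]
time: 5.1
tool_pos: [432.0, 199.9, 60.3]
tcp_rot: [3.141, 0.0, -3.085]
contact_force: [0.4, -0.5, 0.3]
grip_width: 38.4
finger_force: 0.0
```

```bash
python3 -m pendant '[0,0.22,0,0,0,0,0.2,-0.009,0.244,0,0,0,1,0.2,-0.009,0.244,0,0,0,1,0.2,-0.009,0.244,0,0,0,1,0.2,-0.009,0.244,0,0,0,1,0.2,-0.009,0.244,0,0,0,1,0.2,-0.009,0.244,0,0,0,1,0.2,-0.009,0.244,0,0,0,1,0.2,-0.009,0.244,0,0,0,1,0.2,-0.009,0.244,0,0,0,1,0.2,-0.009,0.244,0,0,0,1,0.2]'; python3 - <<'E'
from h import *
o=get_obs();p=np.array(o["tool_pos"])-[538.6,205,0];print(np.hypot(*p[:2]),np.arctan2(p[1],p[0]),o["tcp_rot"][2])
E
```

```text
time: 6.2
tool_pos: [452.1, 275.3, 60.0]
tcp_rot: [-3.14, -0.0, 2.498]
contact_force: [0.4, -2.9, -0.3]
grip_width: 36.7
finger_force: 1.2
111.44032077022155 2.4595461553052753 2.4978419388226127
```

```bash
python3 -m pendant '[-0.03,0.244,0,0,0,1,0.2,-0.03,0.244,0,0,0,1,0.2,-0.03,0.244,0,0,0,1,0.2,-0.03,0.244,0,0,0,1,0.2,-0.03,0.244,0,0,0,1,0.2,-0.03,0.244,0,0,0,1,0.2,-0.03,0.244,0,0,0,1,0.2,-0.03,0.244,0,0,0,1,0.2,-0.02,0.244,0,0,0,1,0.2]'; python3 - <<'E'
from h import *
o=get_obs();p=np.array(o["tool_pos"])-[538.6,205,0];print(np.hypot(*p[:2]),np.arctan2(p[1],p[0]),o["tcp_rot"][2])
E
```

```text
time: 7.1
tool_pos: [507.4, 309.0, 59.6]
tcp_rot: [-3.138, -0.001, 1.869]
contact_force: [-3.1, 0.8, 0.2]
grip_width: 37.1
finger_force: 1.5
108.54133347922469 1.8625032048686032 1.8692973052905537
```

```bash
python3 -m pendant '[-0.02,0.244,0,0,0,1,0.2,-0.02,0.244,0,0,0,1,0.2,-0.02,0.2,0,0,0,0.7,0.2]'; python3 -m pendant '[0,0.05,0,0,0,0.2,0.2,0,0.05,0,0,0,0.2,0.2]';  python3 -m pendant '[0,0.05,0,0,0,0.2,0.2,0,0.05,0,0,0,0.2,0.2]'
```

```text
time: 7.4
tool_pos: [525.3, 311.8, 59.2]
tcp_rot: [-3.132, 0.001, 1.681]
contact_force: [-21.0, -1.2, 13.8]
grip_width: 36.5
finger_force: 10.7
time: 7.6
tool_pos: [525.4, 311.3, 59.1]
tcp_rot: [-3.127, 0.003, 1.655]
contact_force: [-22.5, -3.1, 11.7]
grip_width: 37.0
finger_force: 11.4
time: 7.8
tool_pos: [525.6, 310.9, 58.9]
tcp_rot: [-3.121, 0.005, 1.628]
contact_force: [-31.0, -4.7, 18.6]
grip_width: 37.0
finger_force: 15.8
```

```bash
python3 -m pendant '[0,-0.2,0,0,0,0,0.2,0,-0.15,0,0,0,0,0,0,0,0,0,0,0,-0.5,0,0,0,0,0,0,-1,0,0,-0.6,0,0,0,-1,0,0,-0.9,0,0,0,-1,0,0,-1,0,0,0,-1,0,0,-1,0,0,0,-1,0,0,-1,0,0,0,-1]'; python3 d.py 565 -117 215 1.53
```

```text
time: 8.7
tool_pos: [525.2, 311.4, 196.5]
tcp_rot: [3.141, -0.0, 1.627]
contact_force: [0.2, -0.2, 0.2]
grip_width: 91.0
finger_force: 0.0
t 8.7 pos [525.17 311.38 196.54] rot [ 3.14 -0.    1.63] F [ 0.22 -0.24  0.19] w 91.0 ff 0.0
now [-14.33   0.52  -0.62] after turn [-14.21   1.91  -0.62] turn [ 0.01 -0.01  1.39]
```

```bash
python3 - <<'E'
from h import *
np.set_printoptions(precision=1,suppress=True)
for n in("top","scene"): save(n,n+"3.png")
a=cv2.imread("pics/top3.png");b=cv2.imread("pics/scene3.png")
A=np.hstack([cv2.resize(a[165:245,200:300],None,fx=4,fy=4),cv2.resize(a[165:245,310:410],None,fx=4,fy=4)])
B=np.hstack([cv2.resize(b[160:230,200:300],None,fx=4,fy=4),cv2.resize(b[180:250,320:420],None,fx=4,fy=4)])
cv2.imwrite("pics/c3.png",np.vstack([A,B]))
for t,z in dict(lever_knob=70,fence_top=85,shoe_top=85,gauge_grip=127).items():
    for n in("top","scene"): print(t,n,[(round(e["score"],2),np.array(e["location"]),onz(n,e["location"],z)) for e in pinpoint(n,t)[:1]])
E
```

```text
lever_knob top [(0.78, array([189.9, 216. ]), array([508.9, 310.4,  70. ]))]
lever_knob scene [(0.84, array([186.7, 187.1]), array([518.3, 325.6,  70. ]))]
fence_top top [(0.74, array([240.6, 199. ]), array([555.4, 155.7,  85. ]))]
fence_top scene [(0.59, array([247.6, 194.8]), array([543.8, 144.2,  85. ]))]
shoe_top top [(0.78, array([246.8, 199.8]), array([552.5, 137.3,  85. ]))]
shoe_top scene [(0.79, array([248.2, 192.8]), array([553.4, 147.5,  85. ]))]
gauge_grip top [(0.52, array([337.2, 191. ]), array([ 567.6, -124.8,  127. ]))]
gauge_grip scene [(0.91, array([352.8, 198.1]), array([ 598.2, -127. ,  127. ]))]
```

View pics/c3.png

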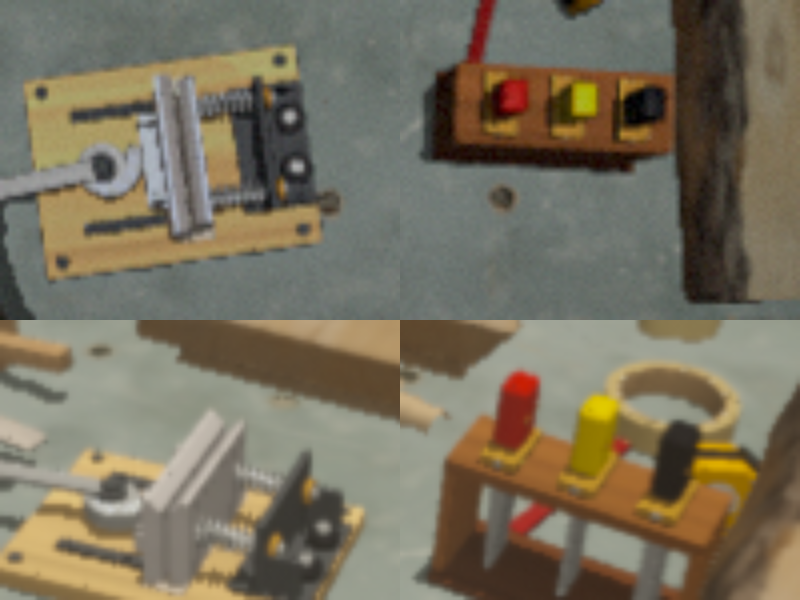

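Lever is now swung left to its stop (pivot ~(226,206), pointing along jig +y less ~0.05 rad); fence and shoe stand close together around column ~244; red handle top ~(338,189), brass collar ~(336,191).

```bash
python3 - <<'E'
from h import *
np.set_printoptions(precision=1,suppress=True)
g=lambda u,v:(310+u/4-.4,165+v/4-.4)
print("handle top",onz("top",g(515,94) if 0 else g(115,94),150),"collar",onz("top",g(103,104),104), "yel collar",onz("top",g(170,106),104),"blk",onz("top",g(238,108),104))
gs=lambda u,v:(320+u/4-.4,180+v/4-.4)
print("scene handle top",onz("scene",gs(122,380-320),150),"collar",onz("scene",gs(111,450-320),104))
for c,d in(((60,64),(270,68)),((65,145),(270,155))):
    p,q=onz("top",g(*c),95),onz("top",g(*d),95);print("rack edge",p,q)
im=cv2.imread("pics/top3.png");hsv=cv2.cvtColor(im,cv2.COLOR_BGR2HSV)
m=((hsv[...,0]<8)|(hsv[...,0]>172))&(hsv[...,1]>150)&(hsv[...,2]>90);m[:,:325]=0;m[:,350:]=0
m[:181]=0
v,u=np.nonzero(m);print("red px",u.min(),u.max(),v.min(),v.max(),u.mean(),v.mean())
cv2.imwrite("pics/th3.png",cv2.resize(im[180:228,220:284],(800,600),interpolation=cv2.INTER_CUBIC))
E
```

```text
handle top [ 573.  -122.9  150. ] collar [ 571.6 -125.   104. ] yel collar [ 568.9 -175.   104. ] blk [ 566.2 -226.   104. ]
scene handle top [ 574.7 -124.2  150. ] collar [ 565.3 -126.   104. ]
rack edge [603.5 -96.4  95. ] [ 597.  -255.6   95. ]
rack edge [542.8 -97.1  95. ] [ 531.4 -251.2   95. ]
red px 335 341 185 192 338.1764705882353 188.50980392156862
```

View pics/th3.png

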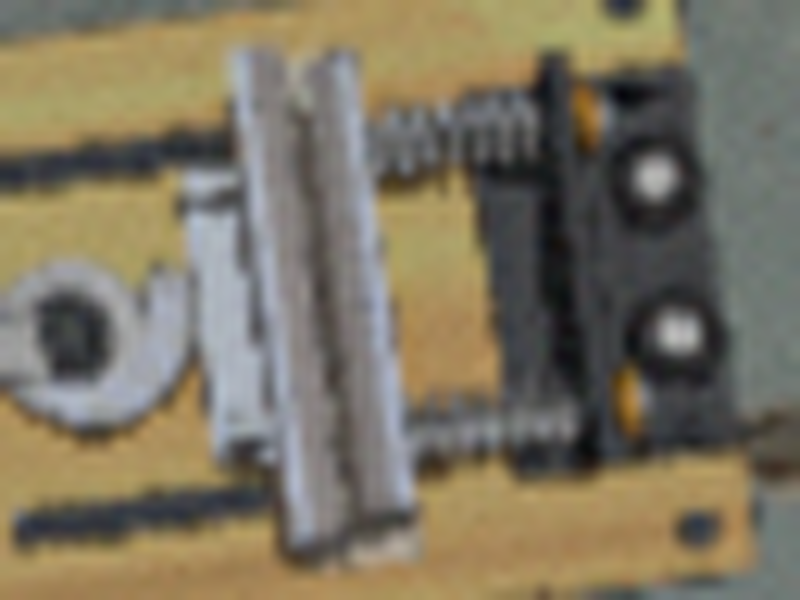

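```bash
python3 d.py 571 -124.5 110 1.518; python3 - <<'E'
from h import *
print(onz("top",(245.4,203.5),78),onz("scene",(247.5,194),85))
im=cv2.imread("pics/top3.png",0).astype(int)
for v in range(186,222,3): print(v,im[v,236:256])
E
```

```text
t 9.2 pos [524.35 311.21 194.13] rot [-3.14  0.    1.63] F [ 0.04 -0.32  0.3 ] w 92.2 ff 0.0
now [-14.59   0.73   2.81] after turn [-14.42   2.32   2.8 ] turn [-0.02  0.01  1.57]
[542.16158427 141.82564028  78.        ] [547.18749739 146.3049122   85.        ]
186 [155 157 170 175 133 124 123 154 133 117 125 163 154 150 145 145 149 145
 143 147]
189 [138 126 101 170 148 134 124  93  88 114 119 147 174 124 121 131  97 128
  92 128]
192 [ 60  53  65 138 168 131 126  99  77 101 123 134 167 119 107  91 112  89
 109  77]
195 [145 102  79  96 176 148 135 125  84  85 120 129 151 158 108  98 103 117
 143 118]
198 [179 179 168  96 148 161 134 132 109  81 107 121 133 175 153 154 154 154
 153 153]
201 [176 177 173 117 130 175 140 134 110  78  94 126 132 159 160 156 157 152
 151 152]
204 [178 177 176 163 104 165 159 134 129  79  85 116 116 129 169 118 141 140
 147 143]
207 [165 181 174 169 122 134 167 135 129  96  77 106 122 135 170 126 138 134
 140 139]
210 [108 177 180 178 166 112 172 140 136 129  66  94 122 128 157 177 144 140
 136 135]
213 [133 172 144 156 167 148 149 156 135 127 115  79 108 122 139 172 105  80
  86  81]
216 [142 124  84  52  83 143 126 174 144 129 115  81 103 123 132 154 148  92
  59  77]
219 [ 78  67  58  58  66  61  92 172 154 133 135 118  85 118 122 140 173 149
 149 152]
```

```bash
python3 -m pendant '[-0.98,0.05,0,0,0,0,-1,-0.98,0.05,0,0,0,0,-1,-0.98,0.05,0,0,0,0,-1,-0.98,0.05,0,0,0,0,-1,-0.98,0.05,0,0,0,0,-1,-0.98,0.05,0,0,0,0,-1,-0.98,0.05,0,0,0,0,-1,-0.98,0.05,0,0,0,0,-1,-0.98,0.05,0,0,0,0,-1,-0.98,0.05,0,0,0,0,-1,-0.98,0.05,0,0,0,0,-1,-0.98,0.05,0,0,0,0,-1]'; python3 -m pendant '[-0.95,0.05,0,0,0,0,-1,-0.95,0.05,0,0,0,0,-1,-0.93,0.03,0,0,0,0,-1,0,0,0,0,0,0.8,-1,0,0,0,0,0,0.77,-1,0,0,0,0,0,0,-1]';python3 d.py 571 -124.5 110 1.518
```

```text
time: 10.4
tool_pos: [562.6, -41.0, 194.7]
tcp_rot: [-3.141, -0.0, 1.628]
contact_force: [-0.4, 0.5, 0.4]
grip_width: 92.0
finger_force: 0.0
time: 11.0
tool_pos: [571.2, -124.7, 194.6]
tcp_rot: [-3.141, -0.0, 1.517]
contact_force: [0.4, -0.5, -0.3]
grip_width: 91.8
finger_force: 0.0
t 11.0 pos [ 571.22 -124.65  194.61] rot [-3.14 -0.    1.52] F [ 0.36 -0.52 -0.25] w 91.8 ff 0.0
now [ 0.   -0.01  2.82] after turn [ 0.   -0.01  2.82] turn [-0.01 -0.01 -0.01]
```

```bash
python3 -m pendant '[0,0,0.6,0,0,0,-1,0,0,0.6,0,0,0,-1,0,0,0.6,0,0,0,-1,0,0,0.5,0,0,0,-1,0,0,0.35,0,0,0,-1,0,0,0.15,0,0,0,-1,0,0,0,0,0,0,0,0,0,0,0,0,0,0.3,0,0,0,0,0,0,0.3]'; python3 - <<'E'
from h import *
for n in("top","scene"): save(n,n+"4.png")
a=cv2.imread("pics/top4.png");b=cv2.imread("pics/scene4.png")
cv2.imwrite("pics/c4.png",np.hstack([cv2.resize(a[150:240,290:390],None,fx=4,fy=4),cv2.resize(b[165:255,310:410],None,fx=4,fy=4)]))
E
```

```text
time: 11.9
tool_pos: [571.9, -124.5, 112.0]
tcp_rot: [3.14, 0.0, 1.518]
contact_force: [-0.5, -0.4, 0.1]
grip_width: 72.1
finger_force: 0.0
```

View pics/c4.png

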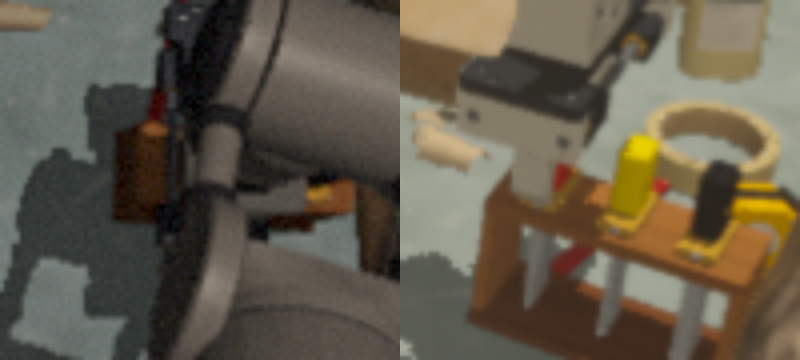

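The near finger at ~(540,180) in the crop covers the red handle, yellow and black untouched; closing.

```bash
python3 -m pendant '[0,0,0,0,0,0,0.5,0,0,0,0,0,0,0.5,0,0,0,0,0,0,1,0,0,0,0,0,0,1,0,0,0,0,0,0,1,0,0,0,0,0,0,1,0,0,0,0,0,0,1]'; python3 -m pendant '[0,0,0,0,0,0,1,0,0,0,0,0,0,1,0,0,0,0,0,0,1]'
```

```text
time: 12.7
tool_pos: [571.5, -124.4, 111.2]
tcp_rot: [3.141, -0.0, 1.518]
contact_force: [0.0, -0.6, -0.3]
grip_width: 25.9
finger_force: 30.0
time: 13.0
tool_pos: [571.5, -124.4, 111.2]
tcp_rot: [3.141, -0.0, 1.518]
contact_force: [1.0, -0.0, 0.4]
grip_width: 25.9
finger_force: 30.0
```

```bash
python3 -m pendant '[0,0,-0.3,0,0,0,1,0,0,-0.6,0,0,0,1,0,0,-0.9,0,0,0,1,0,0,-0.9,0,0,0,1,0,0,-0.9,0,0,0,1,0,0,-0.8,0,0,0,1,0,0,-0.5,0,0,0,1,0,0,-0.2,0,0,0,1]'; python3 - <<'E'
from h import *
im=cv2.imread("pics/top3.png",0).astype(float)
# dark throat line and outer bright strips, row by row, sub-pixel
P=[];Q=[]
for v in range(188,220):
    u0=245.5+(v-204)*.133; c=np.arange(int(round(u0))-3,int(round(u0))+4)
    w=np.clip(125-im[v,c],0,None); P.append((v,(w*c).sum()/w.sum()))
    L=np.arange(int(round(u0))-6,int(round(u0))-2);H=np.arange(int(round(u0))+3,int(round(u0))+7)
    wl=np.clip(im[v,L]-140,0,None);wh=np.clip(im[v,H]-130,0,None)
P=np.array(P);k=np.polyfit(P[:,0],P[:,1],1);print(k)
a,b=[onz("top",(np.polyval(k,v),v),78) for v in(188,220)];print(a,b,"yaw",np.arctan2(a[1]-b[1],a[0]-b[0]),onz("top",(np.polyval(k,203.5),203.5),78))
E
python3 d.py 542 141.5 200 1.68
```

```text
time: 13.8
tool_pos: [571.7, -124.5, 266.5]
tcp_rot: [3.139, 0.001, 1.518]
contact_force: [0.1, -0.3, -1.4]
grip_width: 26.0
finger_force: 30.0
[1.36384397e-01 2.17898744e+02]
[589.20591495 146.4786594   78.        ] [492.57518594 135.37872773  78.        ] yaw 0.1143683113644845 [542.14369247 141.06672782  78.        ]
t 13.8 pos [ 571.72 -124.54  266.51] rot [3.14 0.   1.52] F [ 0.15 -0.26 -1.38] w 26.0 ff 30.0
now [ 8.81 -1.46  2.21] after turn [ 8.92 -0.02  2.22] turn [ 0.04  0.02 -2.32]
```

```bash
python3 -m pendant '[0.4,-0.07,0,0,0,0,1,0.8,-0.13,0,0,0,0,1,0.98,-0.16,0,0,0,0,1,0.98,-0.16,0,0,0,0,1,0.98,-0.16,0,0,0,0,1,0.98,-0.16,0,0,0,-0.4,1,0.98,-0.16,0,0,0,-0.4,1,0.98,-0.16,0,0,0,-0.4,1,0.8,-0.13,0,0,0,-0.4,1,0.5,-0.1,0.2,0,0,-0.4,1,0.2,-0.05,0.4,0,0,-0.4,1,0,0,0.4,0,0,0,1]'; python3 d.py 542 141.5 198 1.685
```

```text
time: 15.0
tool_pos: [534.1, 134.1, 232.5]
tcp_rot: [-3.14, 0.0, 1.688]
contact_force: [-1.1, -0.6, -1.2]
grip_width: 25.8
finger_force: 30.0
t 15.0 pos [534.07 134.15 232.53] rot [-3.14  0.    1.69] F [-1.06 -0.64 -1.21] w 25.8 ff 30.0
now [0.21 0.29 1.15] after turn [0.21 0.29 1.15] turn [-0.02  0.    0.04]
```

```bash
python3 -m pendant '[0.1,0.15,0.3,0,0,0,1,0.11,0.14,0.3,0,0,0,1,0,0,0.3,0,0,0,1,0,0,0.2,0,0,0,1,0,0,0.05,0,0,0,1,0,0,0,0,0,0,1,0,0,0,0,0,0,1]'; python3 - <<'E'
from h import *
np.set_printoptions(precision=1,suppress=True)
for n in("top","scene"): save(n,n+"5.png")
a=cv2.imread("pics/top5.png");b=cv2.imread("pics/scene5.png")
cv2.imwrite("pics/c5.png",np.hstack([cv2.resize(a[160:235,205:285],(400,375),interpolation=cv2.INTER_CUBIC),cv2.resize(b[140:215,215:295],(400,375),interpolation=cv2.INTER_CUBIC)]))
p=get_obs()["tool_pos"];print(p)
for t in("gauge_grip","gauge_tip","shoe_top","fence_top"): print(t,[(round(e["score"],2),np.array(e["location"])) for e in pinpoint("scene",t)[:1]])
print("exp tip",proj("scene",p-[0,0,100.2]),"throat",proj("scene",(542,141,85)),[proj("scene",(542+60*s,141+7*s,85)) for s in(-1,1)])
E
```

```text
time: 15.7
tool_pos: [543.0, 140.9, 200.2]
tcp_rot: [3.141, -0.0, 1.685]
contact_force: [0.1, -0.8, -2.1]
grip_width: 25.8
finger_force: 30.0
[543.  141.  200.3]
gauge_grip [(0.69, array([252.4, 152. ]))]
gauge_tip [(0.24, array([248.8, 194.6]))]
shoe_top [(0.58, array([248.9, 193.8]))]
fence_top [(0.56, array([247.3, 194.2]))]
exp tip [248.5 190.5] throat [248.3 195.4] [array([239.8, 207.2]), array([256.2, 184.5])]
```

View pics/c5.png

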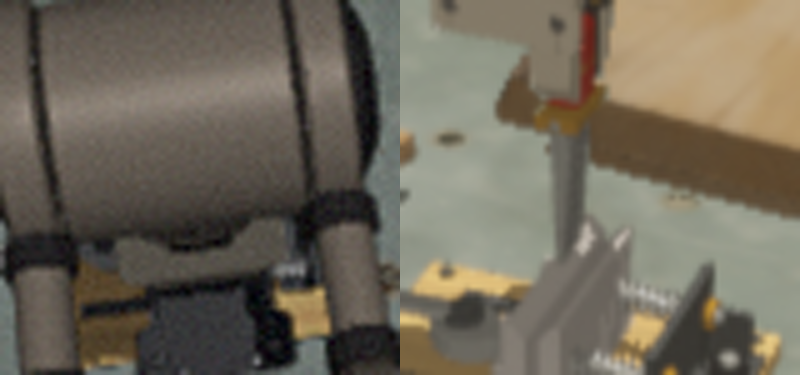

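Left: arm hides the jig from above. Right: blade hangs upright just above the throat, its end at crop ~(572,258), matching the projected throat line within ~2 mm. Lowering.

```bash
python3 -m pendant '[0,0,0.15,0,0,0,1,0,0,0.2,0,0,0,1,0,0,0.2,0,0,0,1]'; python3 -m pendant '[0,0,0.15,0,0,0,1,0,0,0.15,0,0,0,1,0,0,0.15,0,0,0,1]';python3 -m pendant '[0,0,0.1,0,0,0,1,0,0,0.1,0,0,0,1,0,0,0,0,0,0,1]'
```

```text
time: 16.3
tool_pos: [542.6, 141.0, 182.5]
tcp_rot: [-3.141, -0.0, 1.686]
contact_force: [-0.1, 0.2, -1.1]
grip_width: 25.8
finger_force: 30.0
time: 16.6
tool_pos: [542.8, 141.0, 169.3]
tcp_rot: [-3.142, -0.0, 1.686]
contact_force: [0.4, -1.0, -0.9]
grip_width: 26.1
finger_force: 30.0
time: 16.9
tool_pos: [542.6, 141.0, 163.3]
tcp_rot: [-3.141, -0.0, 1.686]
contact_force: [-1.1, 0.1, -1.0]
grip_width: 25.9
finger_force: 30.0
```

```bash
for i in 1 2 3; do python3 -m pendant '[0,0,0.07,0,0,0,1,0,0,0.07,0,0,0,1,0,0,0,0,0,0,1]' | grep -E 'tool_pos|contact'; done
```

```text
tool_pos: [542.6, 141.0, 159.3]
contact_force: [-0.1, 0.6, -2.2]
tool_pos: [542.7, 141.0, 155.0]
contact_force: [1.1, 0.2, -1.7]
tool_pos: [543.1, 141.0, 151.2]
contact_force: [1.3, 0.0, -0.7]
```

```bash
python3 -m pendant '[0,0,0.07,0,0,0,1,0,0,0,0,0,0,1,0,0,0,0,0,0,1]' | grep -E 'tool_pos|contact';python3 -m pendant '[0,0,0.07,0,0,0,1,0,0,0,0,0,0,1,0,0,0,0,0,0,1]' | grep -E 'tool_pos|contact'; python3 -m pendant '[0,0,0.07,0,0,0,1,0,0,0,0,0,0,1,0,0,0,0,0,0,1]' | grep -E 'tool_pos|contact'
```

```text
tool_pos: [543.0, 141.0, 149.1]
contact_force: [0.7, -0.5, 1.3]
tool_pos: [542.9, 141.0, 146.9]
contact_force: [1.5, 0.5, 1.0]
tool_pos: [542.8, 141.0, 144.7]
contact_force: [0.7, 0.7, 1.5]
```

```bash
for i in 1; do python3 -m pendant '[0,0,0.07,0,0,0,1,0,0,0,0,0,0,1,0,0,0,0,0,0,1]' | grep -E 'tool_pos|contact';python3 -m pendant '[0,0,0.07,0,0,0,1,0,0,0,0,0,0,1,0,0,0,0,0,0,1]' | grep -E 'tool_pos|contact';done; python3 - <<'E'
from h import *
F=[];
for i in range(6):
    capture("scene"); F.append(get_obs()["contact_force"])
print(np.mean(F,0),get_obs()["tool_pos"])
E
```

```text
tool_pos: [542.7, 141.0, 142.6]
contact_force: [0.8, 0.5, 1.6]
tool_pos: [542.8, 141.0, 140.5]
contact_force: [1.3, 0.8, 2.6]
[0.71540427 0.2994044  1.93324564] [542.76546005 141.0131164  140.53416188]
```

```bash
cat > q.py <<'E'
from h import *
n,F,I=8,[],[]
for i in range(n): I.append(capture("scene").astype(float)); F.append(get_obs()["contact_force"])
np.save("img_%s.npy"%__import__("sys").argv[1],np.mean(I,0)); print(np.mean(F,0).round(2),get_obs()["tool_pos"].round(2),get_obs()["time"])
E
python3 q.py 140; for i in 1; do python3 -m pendant '[0,0,0.05,0,0,0,1]' | grep -E 'tool_pos|contact';python3 -m pendant '[0,0,0.05,0,0,0,1]' | grep -E 'tool_pos|contact';done; python3 q.py 137
python3 - <<'E'
from h import *
a=np.load("img_140.npy");b=np.load("img_137.npy");c=cv2.cvtColor(cv2.imread("pics/scene5.png"),cv2.COLOR_BGR2RGB).astype(float)
g=lambda x:cv2.cvtColor(x.astype(np.float32),cv2.COLOR_RGB2GRAY)
def up(x): return np.clip(g(x)[140:240,215:315],0,255)
D=[np.clip(128+4*(up(a)-up(c)),0,255),np.clip(128+6*(up(b)-up(a)),0,255)]
cv2.imwrite("pics/diff.png",np.hstack([cv2.resize(x,(266,400)) if 0 else cv2.resize(x,(400,400),interpolation=cv2.INTER_NEAREST) for x in D]))
cv2.imwrite("pics/diff.png",np.hstack([cv2.resize(up(a),(266,400)),*[cv2.resize(x,(266,400)) for x in D]]))
E
```

```text
[1.24 0.21 1.26] [542.74 141.01 140.52] 20.0
tool_pos: [542.8, 141.0, 139.5]
contact_force: [-0.5, -0.0, 6.4]
tool_pos: [542.8, 141.1, 138.0]
contact_force: [-1.1, 0.8, 5.6]
[ 0.17 -0.32  4.44] [542.82 141.04 137.8 ] 20.6[ WARN:0@0.182] global loadsave.cpp:1063 imwrite_ Unsupported depth image for selected encoder is fallbacked to CV_8U.
```

View pics/diff.png

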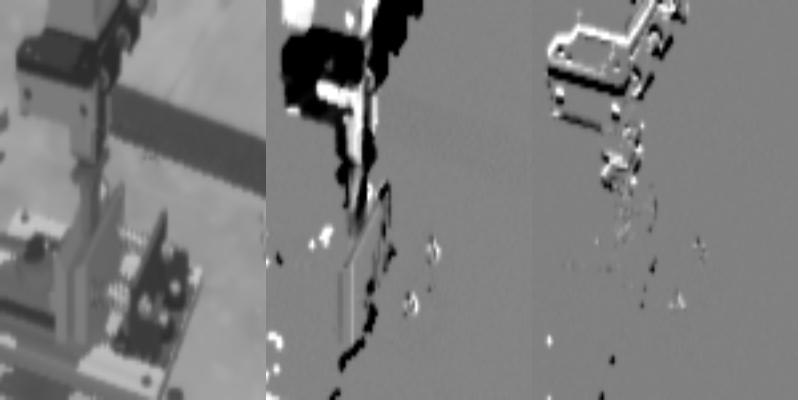

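The difference images show the shoe edge and its rod ends already displaced since before entry (left diff), and slightly more with the last step (right diff); the jig otherwise unmoved.

```bash
python3 - <<'E'
from h import *
g=lambda x:cv2.cvtColor(x.astype(np.float32),cv2.COLOR_RGB2GRAY)
ld=lambda f:cv2.cvtColor(cv2.imread(f),cv2.COLOR_BGR2RGB)
c0=g(ld("pics/scene5.png"));a=g(np.load("img_140.npy"));b=g(np.load("img_137.npy"))
e=proj("scene",(542+1.14,135-9.93,60))-proj("scene",(542,135,60));e/=10;print("px/mm",e)
def sh(I,s): return cv2.warpAffine(I,np.float32([[1,0,e[0]*s],[0,1,e[1]*s]]),I.shape[::-1])
for name,(r0,r1,q0,q1) in dict(end=(204,228,242,252),nut1=(208,222,263,275),nut2=(196,208,272,283),topedge=(190,206,254,262)).items():
    for n,I in(("140",a),("137",b)):
        m=np.zeros_like(I,bool);m[r0:r1,q0:q1]=1;m&=cv2.dilate((np.abs(cv2.GaussianBlur(b-c0,(0,0),.7))>8).astype(np.uint8),np.ones((3,3)))>0
        S=np.arange(-1,5,.1);E=[((cv2.GaussianBlur(sh(c0,s),(0,0),.7)-cv2.GaussianBlur(I,(0,0),.7))[m]**2).sum() for s in S]
        print(name,n,m.sum(),"shift mm",S[np.argmin(E)].round(1),"E",round(min(E)/E[10],2))
print(get_obs()["contact_force"])
E
```

```text
px/mm [0.34245536 0.0756703 ]
end 140 47 shift mm 4.9 E 0.07
end 137 47 shift mm 4.9 E 0.07
nut1 140 46 shift mm 0.6 E 0.73
nut1 137 46 shift mm 1.0 E 0.76
nut2 140 34 shift mm 0.3 E 0.95
nut2 137 34 shift mm 0.3 E 0.94
topedge 140 74 shift mm 2.2 E 0.19
topedge 137 74 shift mm 2.6 E 0.15
[-0.10228841 -0.7283536   5.05990925]
```

```bash
python3 - <<'E'
from h import *
ld=lambda f:cv2.cvtColor(cv2.imread(f),cv2.COLOR_BGR2GRAY).astype(np.float32)
g=lambda f:cv2.cvtColor(np.load(f).astype(np.float32),cv2.COLOR_RGB2GRAY)
I=dict(s3=ld("pics/scene3.png"),s5=ld("pics/scene5.png"),z140=g("img_140.npy"),z137=g("img_137.npy"))
# shoe's outer edge: per row, sub-pixel column where brightness crosses the mid level between plate and board
for r in(196,199,202,206,210,214,218,222): print(r,{k:v[r,240:262].astype(int).tolist() for k,v in I.items() if k!="z140"} if r in(199,214) else "",{k:round(float(v[r,246:262].sum()-I["s3"][r,246:262].sum())) for k,v in I.items()})
E
```

```text
196  {'s3': 0, 's5': -496, 'z140': -633, 'z137': -625}
199 {'s3': [199, 193, 185, 186, 185, 178, 148, 125, 137, 168, 187, 170, 125, 111, 111, 110, 111, 109, 108, 121, 124, 138], 's5': [114, 115, 116, 115, 115, 113, 106, 101, 100, 102, 109, 108, 103, 101, 101, 100, 100, 103, 107, 121, 125, 139], 'z137': [114, 115, 116, 116, 115, 112, 104, 102, 95, 94, 104, 111, 107, 102, 101, 101, 100, 99, 98, 105, 123, 139]} {'s3': 0, 's5': -377, 'z140': -414, 'z137': -411}
202  {'s3': 0, 's5': -310, 'z140': -337, 'z137': -336}
206  {'s3': 0, 's5': -98, 'z140': -131, 'z137': -148}
210  {'s3': 0, 's5': -184, 'z140': -266, 'z137': -265}
214 {'s3': [114, 113, 117, 125, 125, 126, 123, 115, 117, 130, 108, 113, 99, 106, 110, 120, 123, 132, 162, 161, 169, 166], 's5': [105, 103, 110, 124, 126, 126, 122, 105, 103, 105, 97, 103, 97, 106, 109, 121, 123, 133, 163, 162, 170, 166], 'z137': [105, 102, 105, 120, 126, 126, 124, 114, 105, 108, 97, 102, 93, 99, 105, 119, 123, 133, 164, 162, 171, 167]} {'s3': 0, 's5': -69, 'z140': -60, 'z137': -61}
218  {'s3': 0, 's5': -171, 'z140': -344, 'z137': -344}
222  {'s3': 0, 's5': -127, 'z140': -254, 'z137': -253}
```

```bash
python3 -m pendant '[0,0,0,0,0,0,1,0,0,0,0,0,0,1,0,0,0,0,0,0,1,0,0,0,0,0,0,1,0,0,0,0,0,0,1]'; python3 q.py end
```

```text
time: 21.1
tool_pos: [542.8, 141.1, 137.8]
tcp_rot: [3.141, -0.0, 1.686]
contact_force: [-1.0, -0.2, 5.2]
grip_width: 25.6
finger_force: 30.0
[0.16 0.21 5.3 ] [542.83 141.03 137.82] 21.5
```

Steady at about 6.5 N net downward push, with the shoe eased back about 1.4 mm. Handing in.

```bash
python3 -c "from plant import close_job; print(close_job())"
```

```text
the job is handed in; nothing more can be done
None
```

I swung the lever to its stop and lowered the red gauge upright into the throat. It is held still by its handle at about 6.5 N net push, with the shoe eased back roughly 1.4 mm, judged from depth and force because the images only put it between about 1 and 2.6 mm. The job is handed in at 21.5 s, and I touched neither the other gauges nor the things around.

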